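# Hold a pipe offcut in the cutting jig

## Task

The copper pipe offcut is about to be sawn in the cutting jig: first swing the jig's flip stop fully down by its red ball, then lay the pipe on the bed along the fence with its end butted against the stop. Finish while holding it there: with the stop still down, press the pipe firmly with one diagonal push into the corner of fence and bed and keep pushing, without letting go. Leave the mug, the tape measure and the blue tin where they are.

Things in the scene. Friction and masses are not known exactly. Their poses are not given: they have to be found in the camera images.
- jig: Fixed cutting jig, dark steel bed, blue fence. Origin mid-underside, on the bench; +x points to the fence, y along it, z up; the jig may stand turned. Bed top z = 12 mm, x -84..84, y -160..160 mm; a front lip at x -84..-78 stands 8 mm above the bed. Fence face: plane x = +55 mm, z 12..52; fence 10 mm thick, foot and bolts behind. 3 mm saw slot at y = +35. The stop sits toward the -y end.
- flip (a joint): Angle (rad) of the aluminium flip stop about a hinge parallel to the jig's y: 0 = fully down on its end limit, in front of the fence; 2.2 = swung all the way up and back over the fence. Starts between 1.8 and 2.2. Friction of about 0.06 N m keeps it where it is left; rising values carry the ball up and back, to the jig's +x.
- flip_hinge (a point): Point on the flip stop's hinge axis, middle of the 10 mm thick stop plate, at x = +59 mm, z = 62 mm in the jig's frame; its y differs from start to start. Axes parallel to the jig's.
- stop_ball (a point): Centre of the stop's red ball grip, 18 mm in diameter, on an 8 mm rod at the stop plate's outer edge. It circles 82 mm from flip_hinge in the plane across the jig's y: at angle a it lies from flip_hinge at jig x = -82 cos(a) + 6 sin(a) mm, z = 82 sin(a) + 6 cos(a) mm. When down it is 23 mm in front of the plate's edge.
- stop_face (a point): Point on the stop plate's working face as it is when down (fixed on the bracket): the face looks to the jig's +y; this point is where a seated pipe's axis meets it, 17 mm above the bed, 17 mm in front of the fence. When down the plate spans 2 to 54 mm in front of the fence, from 4 mm above the bed to z = 71 mm. Axes as the jig's.
- pipe_center (a point): Centre of the loose copper-coloured straight round pipe, 34 mm in diameter, 160 mm long, 0.2 to 0.4 kg, ends alike, bores closed 30 mm in. Its own y runs along it. It starts lying on the bench, centre 17 mm up; rolls if pushed sideways. Seated, its centre is 29 mm above the bench and 80 mm to the jig's +y side of stop_face.
- mug: Grey mug on the bench, 85 x 115 x 88 mm, origin at the middle of its underside. Leave it alone.
- tape_measure: Yellow tape measure on the bench, 68 x 72 x 34 mm, origin at the middle of its underside. Leave it alone.
- flux_tin: Blue round tin on the bench, 77 mm in diameter, 39 mm high, origin at the middle of its underside. Leave it alone.

How it is judged:
By the outcome, as a careful person would: the job done as asked, in the order asked, and still so for the second after the job is handed in, while the arm keeps its last pose, push and grip.
It also fails if it takes over 72 s, if anything falls off the work surface, if the arm or the gripper's body presses on something with over 40 N, if the wrist force passes 120 N, or if a joint passes its speed limit or range.

## Robot

A 6-joint arm with a two-finger parallel gripper is mounted at the origin on a cart in front of the work surface, level with it; the furniture and walls round the work are solid. World frame = base frame: x ahead of the robot, y to its left, z up, the work surface at z = 0. Lengths are in m, angles in rad, forces in N, time in s.
With the tool pointing down it reaches from about 0.35 to 0.85 m from the base axis. Payload 8.1 kg.
Tool frame: the origin (TCP) lies on the centre line of the jaws, within the pads' length; the fingertips stand robot.tip_reach ahead of it and the grasp point (between the pads) lies 5 mm behind it (robot.tip_reach is the distance from the TCP to the fingertips, in m); z points along the fingers, y is the direction in which the jaws open and shut (so a half turn about z gives the same grasp; the last joint's range is limited). The gripper opens to 93 mm and grips with 3 to 60 N. Pads are 15 mm wide; open, the fingers measure 128 mm over their backs; the gripper's body (75 mm by 188 mm) begins 65 mm behind the grasp point.
Start: joints at [1.188, 0.13, 1.488, -0, 1.523, -0.085], TCP at [0.176, 0.574, 0.233] pointing down, gripper open.
Joint ranges: [-2.96, 2.96], [-0.89, 2.26], [0.02, 2.5], [-1.34, 4.48], [0, 2.73], [-2.66, 2.66]. Speed limits (rad/s): [2.39, 2.39, 2.79, 3.14, 3.14, 3.14].

## Interface

Orientations are given as a rotation vector (axis times angle).
In Python, from plant import sensors, read_camera, robot gives the robot as it stands.
- The arm moves only by the tool play_rows, never from a script. Its argument "series" is a list that holds one entry, the list of rows, each a list of 5 numbers: the closure, from -1 (fully open) to 1 (shut), then the shift along the world's x, y, z in m, then the turn about the world's z in rad. A call has 1 to 8 rows; each row is the pose to reach, as a shift and turn from the pose commanded when the call began; what a row does not reach only later rows make up. A row lasts 1/10 s, in which the tool goes at most 50 mm and 8.59 degrees, less where a joint would pass 70% of its speed; a pose out of reach is approached as far as the arm can. A call with a gripper value outside its range is refused whole. The fingers move at their own pace and stop on an object; "force" is the grip in N (left out, the last holds). Time passes only in rows, so rows that repeat a pose let the fingers close. It gives the time, the measured TCP pose, the force and the opening at its end, in the units of the state.
- sensors.read_state(): the state, without advancing time (a new reading comes with each control period).
- read_camera(name): name is "side" or "top" or "wrist"; returns a dict with "color" (384x512x3 uint8, red, green, blue), "range_z" (384x512 float32, m along the optical axis (not along the pixel's ray), 0 where there is no reading), "intrinsics" (3x3 intrinsics, pixels), "rvec" (rotation vector, rad) and "tvec" (3), from world to camera coordinates, as OpenCV has them. Camera axes: x right, y down, z forward; pixel columns grow to the right and rows downward; lengths in m; the calibration is good to about 2 mm. A picture is of the moment at which its call begins.
- robot.close_job(): hands the job in, once; it reports no verdict.
The state is a dict: "t": time; "q": joint angles; "dq": joint speeds; "joint_torque": joint torques, N m; "tool_pos": TCP position; "orientation": TCP orientation; "force": force on the tool from outside, world axes, zero at the start; "wrist_torque": the same for the moment, N m; "opening": finger opening in m.
Only numpy, scipy, OpenCV 4.12 (cv2) and the standard library are available. Lean on these libraries where they do the work, as an engineer would, in place of code of your own. Each camera call takes 0.05 s, during which the arm holds its last target.

## Working session

There is one attempt and no reset: what is moved stays moved. The work goes in short steps, Python scripts to look and compute and a tool call to move; the robot and the scene stay as the last step left them, time stands still between calls to the robot, and variables do not carry over. Pictures are saved under pics/ and viewed, and the job is handed in when it is done.

Besides the shell and the picture viewer there is one more tool, called after "Emit:" in YAML: its name, and indented under it one key for each argument. play_rows: Moves the arm, as the interface text tells. Its arguments: {"type":"object","properties":{"series":{"type":"array","items":{"type":"array","items":{"type":"array","items":{"type":"number"}}}},"force":{"type":"number"}},"required":["series"]}

```bash
ls; mkdir -p pics; cat > h.py <<'E'
import numpy as np,cv2
from plant import sensors, read_camera, robot
def cam(n,fn=None):
    c=read_camera(n)
    if fn: cv2.imwrite('pics/'+fn,cv2.cvtColor(c['color'],cv2.COLOR_RGB2BGR))
    return c
def RT(c):
    return cv2.Rodrigues(np.array(c['rvec'],float))[0],np.array(c['tvec'],float).reshape(3)
def pts(c):
    K=np.array(c['intrinsics']);R,t=RT(c);z=c['range_z']
    v,u=np.mgrid[:z.shape[0],:z.shape[1]]
    P=np.stack([(u-K[0,2])/K[0,0]*z,(v-K[1,2])/K[1,1]*z,z],-1)
    W=(P-t)@R; W[z==0]=np.nan
    return W
def proj(c,p):
    R,t=RT(c);q=np.array(c['intrinsics'])@(R@np.array(p)+t);return q[:2]/q[2]
def ray(c,u,v,zp):
    K=np.array(c['intrinsics']);R,t=RT(c);o=-R.T@t
    d=R.T@np.array([(u-K[0,2])/K[0,0],(v-K[1,2])/K[1,1],1]);return o+d*(zp-o[2])/d[2]
E
python3 - <<'E'
from h import *
import pickle
for n in('side','top','wrist'):
    c=cam(n,n+'0.png');pickle.dump(c,open(n+'0.pkl','wb'));R,t=RT(c);print(n,-R.T@t,R[2])
print(sensors.read_state(),robot.tip_reach)
E
```

```text
pics
side [0.56466886 1.23914779 0.84737135] [-0.04263106 -0.81468686 -0.57833201]
top [0.39816302 0.14078659 1.65888837] [ 0.07029991  0.0027566  -0.99752209]
wrist [0.11228253 0.59236292 0.38414301] [ 0.22633651 -0.07056533 -0.97148974]
{'t': 0.15, 'q': array([ 1.18759410e+00,  1.30996094e-01,  1.48902430e+00, -2.05499236e-06,
        1.52302086e+00, -8.53624098e-02]), 'dq': array([ 0.00194386, -0.00317922, -0.00466434, -0.00043824, -0.00010296,
        0.00031014]), 'joint_torque': array([ 8.85013178e-04, -5.60472858e+01, -4.92334986e+01,  7.69232679e-02,
        3.04130965e-02, -2.99156045e-05]), 'tool_pos': array([0.17587169, 0.57320066, 0.23182605]), 'orientation': array([-4.66068492e-01, -3.10648988e+00,  2.21380733e-03]), 'force': array([ 0.2488462 , -0.10717652, -0.60124085]), 'wrist_torque': array([0.01290928, 0.02682821, 0.04013125]), 'opening': 0.09313550317418967} 0.014
```

View pics/top0.png

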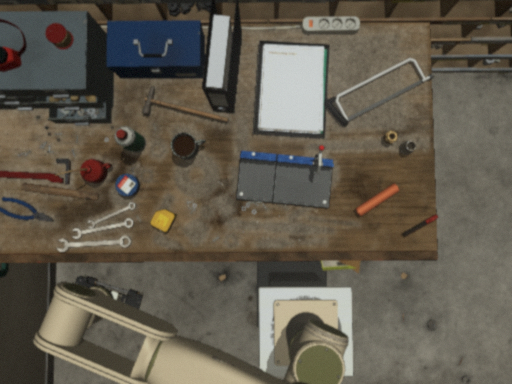

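View pics/side0.png

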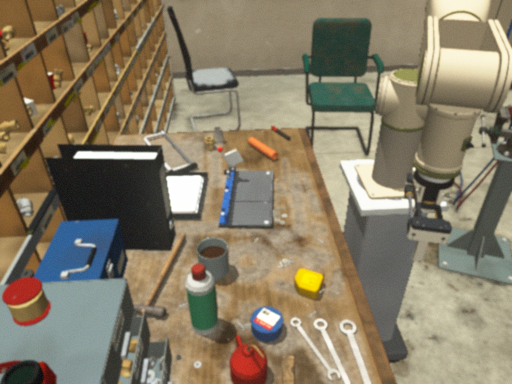

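View pics/wrist0.png

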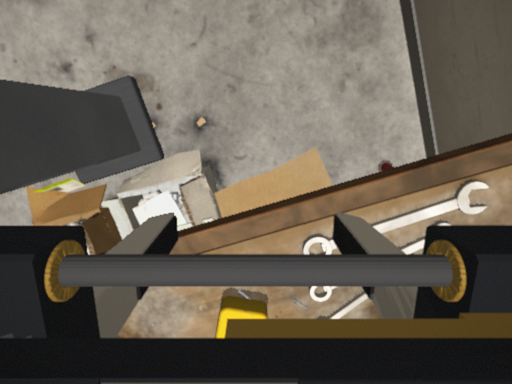

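Top view: jig at about (285,180) with its fence away from the robot (world +x), stop ball at (322,149), and pipe at (378,200). The mug, tape and tin lie to the left. Now measuring.

```bash
python3 - <<'E'
from h import *
import pickle
c=pickle.load(open('top0.pkl','rb'));W=pts(c);R,t=RT(c)
im=c['color'];hsv=cv2.cvtColor(im,cv2.COLOR_RGB2HSV)
def box(m,r):
    mm=np.zeros_like(m);mm[r[1]:r[3],r[0]:r[2]]=m[r[1]:r[3],r[0]:r[2]];return mm
# pipe
m=box(((hsv[...,0]<14)&(hsv[...,1]>120)&(hsv[...,2]>90)).astype(np.uint8),(345,175,410,225))
n,l,s,ce=cv2.connectedComponentsWithStats(m);k=1+np.argmax(s[1:,4]);m=(l==k).astype(np.uint8)
cn=max(cv2.findContours(m,0,2)[0],key=len);r=cv2.minAreaRect(cn);print('pipe px',r,s[k])
P=W[m>0];print(np.nanmedian(P,0),np.nanmax(P[:,2]))
b=cv2.boxPoints(r);b3=np.array([ray(c,u,v,.017)[:2] for u,v in b]);print(b3,ray(c,*r[0],.017))
# height at pipe pixel vs
# jig bed
Z=W[...,2]
hm=box(((Z>.005)).astype(np.uint8),(225,140,345,215))
print('bed z',np.round(Z[165:210:6,230:345:8]*1000))
print(np.round(Z[140:170:2,230:345:6]*1000))
# blue
m=box(((hsv[...,0]>100)&(hsv[...,0]<125)&(hsv[...,1]>130)).astype(np.uint8),(225,140,345,180))
n,l,s,ce=cv2.connectedComponentsWithStats(m);print(s)
big=cv2.resize(im[130:230,220:420],None,fx=4,fy=4,interpolation=cv2.INTER_NEAREST);cv2.imwrite('pics/topz.png',big[...,::-1])
c2=pickle.load(open('side0.pkl','rb'))
big=cv2.resize(c2['color'][120:240,190:320],None,fx=5,fy=5,interpolation=cv2.INTER_NEAREST);cv2.imwrite('pics/sidez.png',big[...,::-1])
E
```

```text
pipe px ((377.6153564453125, 198.923095703125), (10.53930377960205, 48.81361770629883), 56.3099365234375) [356 183  44  33 487]
[ 0.44860336 -0.25280308  0.03053845] 0.04388027100807973
[[ 0.41837298 -0.17449921]
 [ 0.51083965 -0.31677815]
 [ 0.4803433  -0.33613162]
 [ 0.38811284 -0.19397028]] [ 0.4493212  -0.25521907  0.017     ]
bed z [[ -2.   1.   9.   4.  11.  16.  10.   6.  15.  11.  36. 134.  51.   0.
   -3.]
 [ -3.  -3.  15.   4.  11.  13.   9.  25.   8.   6.  16. 101.  14.  -1.
   -1.]
 [  6.  -3.  14.  12.  16.   9.  16.  13.  18.  12.  12.  14.  17.  -5.
    0.]
 [ -2.  16.  15.  12.  13.   9.  15.   9.  12.  12.   7.  11.  17.   4.
   -3.]
 [ -0.  13.   4.  21.   9.  10.   5.   5.   6.   9.  21.  19.  12.  -2.
    7.]
 [ -6.  12.  11.  14.   9.   7.  12.  14.  12.  12.   6.  10.  10.  -3.
   -6.]
 [ -7.   0.   4.  -5.  22.  15.  28.   9.  12.   9.   7.   9.  17.   0.
   -1.]
 [ -5.  -2.   1.  -3.  -2.   5.   8.   2.  -5.  -4.   7.  -0.  21.  -2.
    3.]]
[[ -4.   5.  -4.  -2.  -1.   3.  -6. -12.  -2.   3.  -4.  -4.   4.   1.
   -7.   4.  -1.   2.  -0.  -1.]
 [  2.   2.  -2
[... 908 characters left out ...]
   9.   4.  -0.   3.]
 [ -4.  -6.  12.  18.  27.  38.  50.  51.  53.  52.  54.  24.  20.  19.
   67. 125.  17.  21.  -7.   7.]
 [ -4.  -1.   8.   8.   7.  10.   9.  15.  33.  53.  53.  48.  56.  55.
   62. 124.  13.  16.   0.   3.]
 [ -4.   0.  15.   9.  16.  13.  12.   6.  15.  11.   8.  33.  51.  44.
   76. 134.  45.  49.  -4.   1.]
 [ -2.  -2.  14.  15.  16.  17.  12.  21.   8.   6.  19.   6.  12.  10.
    9. 133.  51.  60.  -8.  -3.]
 [  5.  -3.  11.  19.  17.  10.  18.  12.   6.  18.  14.  14.  11.  18.
    7. 123.   8.   1.   2.  -2.]]
[[     0      0    512    384 196156]
 [   241    152     35      9    200]
 [   277    155     37      9    199]
 [   323    160     10      7     53]]
```

View pics/topz.png

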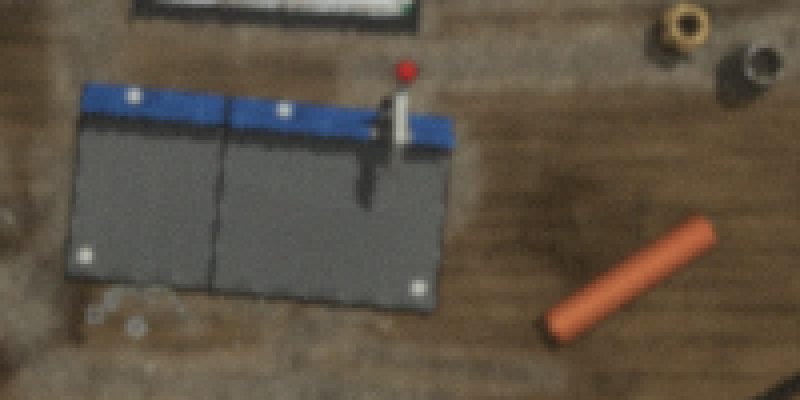

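View pics/sidez.png

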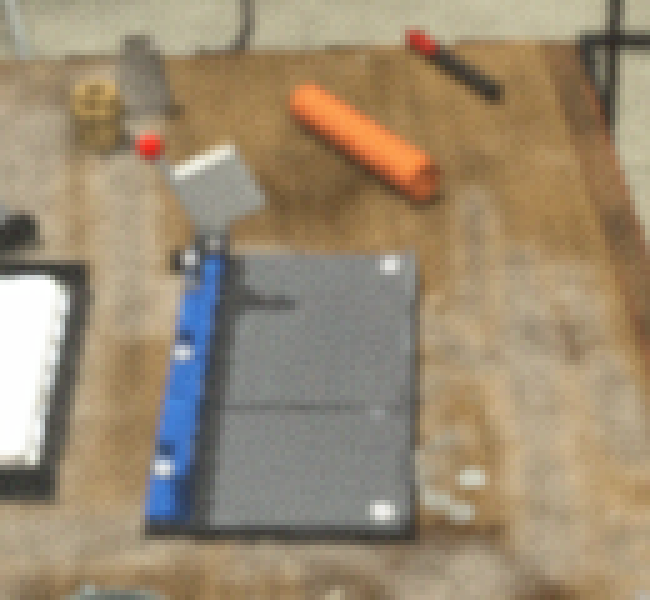

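```bash
python3 - <<'E'
from h import *
import pickle
c=pickle.load(open('top0.pkl','rb'));s=pickle.load(open('side0.pkl','rb'))
f=lambda a,b,z:ray(c,220+a/4-.4,130+b/4-.4,z)
for n,a,b,z in[('fl',66,278,.02),('fr',434,311,.02),('fenceL back',83,83,.052),('fenceR back',455,118,.052),('slot front',212,290,.016),('fenceslot',229,97,.052),('ball',406,72,.135),('facebotL',81,120,.02)]:
  print(n,f(a,b,z).round(4))
# ball two-view
def blob(c,box):
  h=cv2.cvtColor(c['color'],cv2.COLOR_RGB2HSV);m=(((h[...,0]<6)|(h[...,0]>174))&(h[...,1]>170)&(h[...,2]>120))
  x0,y0,x1,y1=box;v,u=np.nonzero(m[y0:y1,x0:x1]);print(len(u));return u.mean()+x0,v.mean()+y0
b1=blob(c,(314,140,332,155));b2=blob(s,(215,144,226,154));print(b1,b2)
P=[np.array(k['intrinsics'])@np.c_[RT(k)] for k in(c,s)]
X=cv2.triangulatePoints(P[0],P[1],np.array(b1),np.array(b2));X=X[:3,0]/X[3,0];print(X,proj(c,X),proj(s,X))
E
```

```text
fl [0.4521 0.2327 0.02  ]
fr [ 0.4215 -0.0836  0.02  ]
fenceL back [0.6168 0.2159 0.052 ]
fenceR back [ 0.5845 -0.0998  0.052 ]
slot front [0.441 0.107 0.016]
fenceslot [0.6039 0.0919 0.052 ]
ball [ 0.6125 -0.0486  0.135 ]
facebotL [0.5889 0.2193 0.02  ]
11
12
(np.float64(321.1818181818182), np.float64(147.1818181818182)) (np.float64(219.5), np.float64(149.0))
[ 0.61449825 -0.04945935  0.13011947] [321.18129782 147.19655223] [219.48240116 148.99823355]
```

Emit:
play_rows:
  series:
    - [[-1,0.01,-0.02,0.04,0.05],[-1,0.04,-0.05,0.07,0.1],[-1,0.07,-0.09,0.07,0.15],[-1,0.1,-0.13,0.07,0.2],[-1,0.13,-0.17,0.07,0.2],[-1,0.16,-0.21,0.07,0.2],[-1,0.19,-0.25,0.07,0.2],[-1,0.22,-0.29,0.07,0.2]]

```text
t: 0.95
tool_pos: [0.3957, 0.2831, 0.3025]
orientation: [0.153, 3.138, 0.0]
force: [0.7, 0.9, 0.8]
opening: 0.0933
```

Emit:
play_rows:
  series:
    - [[-1,0.03,-0.04,0,0],[-1,0.06,-0.08,0,0],[-1,0.09,-0.12,0,0],[-1,0.12,-0.16,0,0],[-1,0.15,-0.2,0,0],[-1,0.18,-0.24,0,0],[-1,0.2,-0.28,0,0],[-1,0.224,-0.304,0,0]]

```text
t: 1.75
tool_pos: [0.6195, -0.0224, 0.3021]
orientation: [-0.157, -3.137, 0.001]
force: [0.4, 0.8, -0.4]
opening: 0.0932
```

```bash
python3 - <<'E'
from h import *
import pickle
c=cam('wrist','w1.png');pickle.dump(c,open('w1.pkl','wb'))
s=sensors.read_state();print(s['t'],s['tool_pos'],s['orientation'],s['force'],s['q'])
E
```

```text
1.8 [ 0.62164589 -0.02525762  0.3008223 ] [-1.60167235e-01 -3.13674150e+00  3.08435364e-03] [-3.74434521 -1.66528798 -0.67992832] [-0.1218152   0.17369159  1.3174455  -0.0020196   1.65107765 -1.59073816]
```

View pics/w1.png

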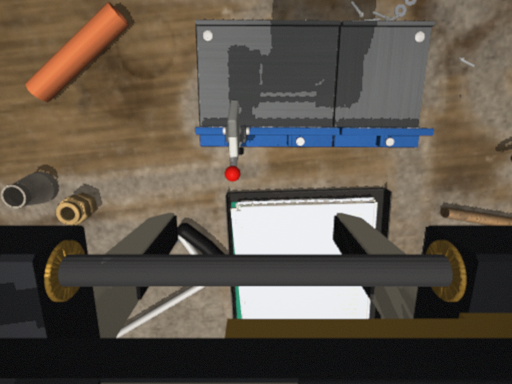

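Wrist view: ball at (233,174), fence top edge along row ~130, bed front corners at (197,24) and (433,24), pipe at (78,52).

```bash
python3 - <<'E'
from h import *
import pickle
c=pickle.load(open('w1.pkl','rb'));im=c['color']
big=cv2.resize(im[105:190,185:445],None,fx=3,fy=3,interpolation=cv2.INTER_NEAREST);cv2.imwrite('pics/w1z.png',big[...,::-1])
W=pts(c)
for col in(210,270,320,380,420): print(col,[(r,*(W[r,col,[0,2]]*1000).round()) for r in range(120,152,2)])
h=cv2.cvtColor(im,cv2.COLOR_RGB2HSV)
m=((h[...,0]<16)&(h[...,1]>120)&(h[...,2]>80)).astype(np.uint8);m[:,150:]=0;m[120:]=0
n,l,s,_=cv2.connectedComponentsWithStats(m);k=1+np.argmax(s[1:,4]);cn=max(cv2.findContours((l==k).astype(np.uint8),0,2)[0],key=len)
r=cv2.minAreaRect(cn);b=cv2.boxPoints(r);print(r,s[k]);print(np.array([ray(c,u,v,.017) for u,v in b]).round(4),ray(c,*r[0],.017))
m=(((h[...,0]<6)|(h[...,0]>174))&(h[...,1]>170)&(h[...,2]>100)).astype(np.uint8);m[:,:215]=0;m[:,250:]=0;m[:160]=0;m[190:]=0
v,u=np.nonzero(m);print(len(u),u.mean(),v.mean(),[ray(c,u.mean(),v.mean(),z).round(4) for z in(.125,.131,.135)])
for n,u,v,z in[('fl',433,24,.02),('fr',197,24,.02),('slot',338,127,.012),('slot f',341,28,.012),('fr bed/fence',199,127,.012)]:print(n,ray(c,u,v,z).round(4))
for n,u,v in [('ft R',196,128),('ft L',433,128)]:print(n,ray(c,u,v,.052).round(4))
E
```

```text
210 [(120, np.float64(554.0), np.float64(12.0)), (122, np.float64(557.0), np.float64(13.0)), (124, np.float64(560.0), np.float64(11.0)), (126, np.float64(562.0), np.float64(12.0)), (128, np.float64(564.0), np.float64(51.0)), (130, np.float64(567.0), np.float64(52.0)), (132, np.float64(569.0), np.float64(53.0)), (134, np.float64(572.0), np.float64(54.0)), (136, np.float64(576.0), np.float64(20.0)), (138, np.float64(579.0), np.float64(19.0)), (140, np.float64(582.0), np.float64(18.0)), (142, np.float64(585.0), np.float64(18.0)), (144, np.float64(588.0), np.float64(17.0)), (146, np.float64(591.0), np.float64(18.0)), (148, np.float64(596.0), np.float64(-1.0)), (150, np.float64(599.0), np.float64(-0.0))]
270 [(120, np.float64(563.0), np.float64(12.0)), (122, np.float64(566.0), np.float64(13.0)), (124, np.float64(568.0), np.float64(13.0)), (126, np.float64(571.0), np.float64(13.0)), (128, np.float64(572.0), np.float64(52.0)), (130, np.float64(575.0), np.float64(52.0)), (132, np.float64(578.0), np.float64(52.0)), (134, np.float64(580.0), np.float64(52.0)), (136, np.float64(585.0), np.float6
[... 2358 characters left out ...]
628.0), np.float64(1.0)), (150, np.float64(631.0), np.float64(0.0))]
((75.58342742919922, 53.573974609375), (31.190183639526367, 120.40713500976562), 45.64374542236328) [  25    2  103  101 3569]
[[ 0.4793 -0.3375  0.017 ]
 [ 0.3878 -0.1944  0.017 ]
 [ 0.4169 -0.1711  0.017 ]
 [ 0.5119 -0.3152  0.017 ]] [ 0.44741596 -0.25241242  0.017     ]
182 232.07142857142858 173.2087912087912 [array([ 0.6147, -0.0481,  0.125 ]), array([ 0.6136, -0.0475,  0.131 ]), array([ 0.6128, -0.0471,  0.135 ])]
fl [0.46  0.232 0.02 ]
fr [ 0.4285 -0.0809  0.02  ]
slot [0.5827 0.1036 0.012 ]
slot f [0.4508 0.1122 0.012 ]
fr bed/fence [ 0.5623 -0.0992  0.012 ]
ft R [ 0.5624 -0.0959  0.052 ]
ft L [0.5941 0.219  0.052 ]
```

View pics/w1z.png

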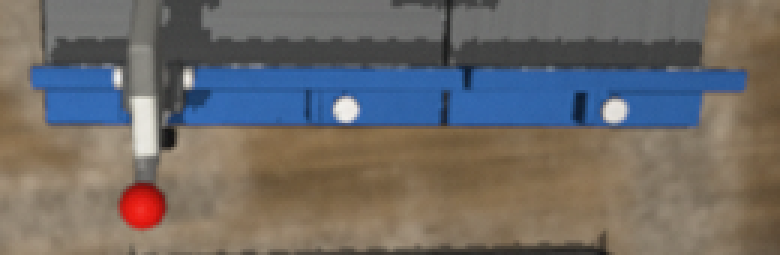

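Emit:
play_rows:
  series:
    - [[-0.3,-0.006,-0.026,-0.03,0],[-0.3,-0.006,-0.026,-0.07,0],[-0.3,-0.006,-0.026,-0.1,0],[-0.3,-0.006,-0.026,-0.1,0],[-0.3,-0.006,-0.026,-0.1,0]]
  force: 8

```text
t: 2.3
tool_pos: [0.6127, -0.0449, 0.2027]
orientation: [-0.153, -3.136, -0.0]
force: [0.8, -0.9, -0.3]
opening: 0.061
```

```bash
python3 - <<'E'
from h import *
s=sensors.read_state();print(s['t'],s['tool_pos'],s['orientation'],s['force'],s['opening'])
c=cam('wrist','w2.png')
c=cam('top','t2.png')
E
```

```text
2.3 [ 0.61271745 -0.04494488  0.20267881] [-1.53261444e-01 -3.13646552e+00 -2.70757967e-04] [ 0.84755342 -0.87596982 -0.32943719] 0.060986104072093886
```

View pics/w2.png

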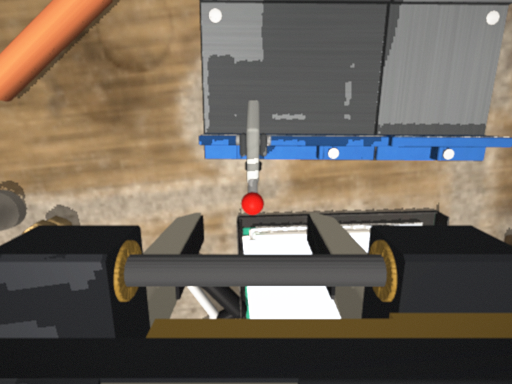

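Ball at (252,204), centred between the fingers. Localising it again from this closer view.

```bash
python3 - <<'E'
from h import *
c=cam('wrist');s=sensors.read_state();print(s['tool_pos'])
h=cv2.cvtColor(c['color'],cv2.COLOR_RGB2HSV)
m=(((h[...,0]<6)|(h[...,0]>174))&(h[...,1]>170)&(h[...,2]>100)).astype(np.uint8);m[:,:235]=0;m[:,275:]=0;m[:185]=0;m[225:]=0
v,u=np.nonzero(m);print(len(u),u.mean(),v.mean(),ray(c,u.mean(),v.mean(),.1315),np.nanmin(c['range_z'][m>0]))
W=pts(c)[m>0];print(np.nanmedian(W,0),np.nanmax(W[:,2]))
print(ray(c,204,137,.052),ray(c,500,139,.052))
E
```

```text
[ 0.61451196 -0.04509792  0.2055568 ]
361 252.1191135734072 200.06094182825484 [ 0.61381094 -0.04741665  0.1315    ] 0.22443917
[ 0.61152129 -0.04714226  0.1389375 ] 0.14251497654740297
[ 0.5655831  -0.09263591  0.052     ] [0.59716961 0.20836359 0.052     ]
```

Emit:
play_rows:
  series:
    - [[-0.3,0,-0.001,-0.03,0],[-0.3,0,-0.001,-0.06,0],[-0.3,0,-0.001,-0.076,0],[0.8,0,-0.001,-0.076,0],[0.8,0,-0.001,-0.076,0],[0.8,0,-0.001,-0.076,0],[0.8,0,-0.001,-0.076,0],[0.8,0,-0.001,-0.076,0]]
  force: 10

```text
t: 3.25
tool_pos: [0.6138, -0.0462, 0.1279]
orientation: [0.154, 3.136, -0.0]
force: [-0.8, -1.1, 0.7]
opening: 0.0248
```

```bash
python3 - <<'E'
from h import *
s=sensors.read_state();print(s['t'],s['tool_pos'],s['orientation'],s['force'],s['opening'])
c=cam('wrist','w3.png')
ex=np.array([.9951,-.0985])
f=lambda a:(-.082*np.cos(a)+.006*np.sin(a),.082*np.sin(a)+.006*np.cos(a))
o0=f(2.06)
for a in np.arange(1.9,-.21,-.15):
  o=f(a);d=(o[0]-o0[0])*ex;print(round(a,2),d.round(3),round(o[1]-o0[1],3))
E
```

```text
3.25 [ 0.61380702 -0.04624183  0.12793955] [ 1.53552359e-01  3.13588813e+00 -3.33139108e-04] [-0.8475126  -1.13797138  0.66459093] 0.024813739767224986
1.9 [-0.012  0.001] 0.006
1.75 [-0.023  0.002] 0.01
1.6 [-0.035  0.003] 0.012
1.45 [-0.048  0.005] 0.013
1.3 [-0.06   0.006] 0.011
1.15 [-0.071  0.007] 0.008
1.0 [-0.083  0.008] 0.003
0.85 [-0.093  0.009] -0.004
0.7 [-0.102  0.01 ] -0.012
0.55 [-0.11   0.011] -0.022
0.4 [-0.116  0.012] -0.032
0.25 [-0.121  0.012] -0.043
0.1 [-0.124  0.012] -0.055
-0.05 [-0.125  0.012] -0.068
-0.2 [-0.125  0.012] -0.08
```

View pics/w3.png

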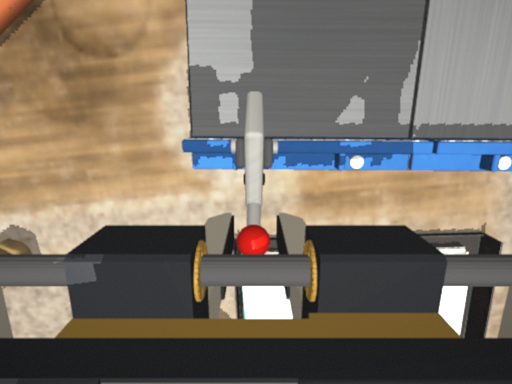

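Ball at (254,240), between the fingers, which are still closing.

Emit:
play_rows:
  series:
    - [[0.8,0,0,0,0],[0.8,0,0,0,0],[0.8,0,0,0,0]]
  force: 10

```text
t: 3.6
tool_pos: [0.6136, -0.047, 0.1273]
orientation: [0.154, 3.136, -0.002]
force: [0.8, -4.9, 2.8]
opening: 0.017
```

Emit:
play_rows:
  series:
    - [[0.8,-0.012,0.0,0.006,0],[0.8,-0.023,0.001,0.01,0],[0.8,-0.035,0.002,0.012,0],[0.8,-0.048,0.004,0.013,0],[0.8,-0.06,0.005,0.011,0],[0.8,-0.071,0.006,0.008,0],[0.8,-0.083,0.007,0.003,0],[0.8,-0.083,0.007,0.003,0]]

```text
t: 4.4
tool_pos: [0.5284, -0.0383, 0.1288]
orientation: [-0.153, -3.136, -0.002]
force: [-2.1, 1.0, 0.9]
opening: 0.0169
```

```bash
python3 - <<'E'
from h import *
s=sensors.read_state();print(s['t'],s['tool_pos'],s['orientation'],s['force'],s['opening'])
c=cam('wrist','w4.png')
E
```

```text
4.4 [ 0.52843482 -0.03831896  0.1288071 ] [-1.53068093e-01 -3.13553202e+00 -1.68957832e-03] [-2.05265254  1.00665934  0.90380582] 0.016862892017305973
```

View pics/w4.png

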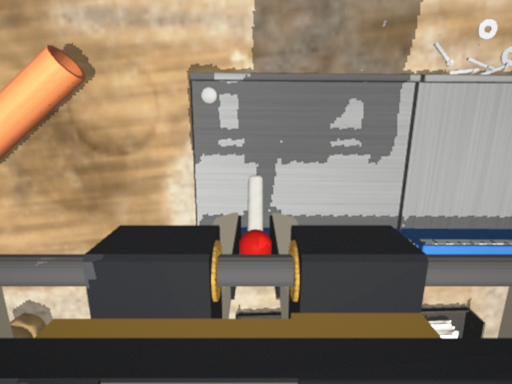

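Ball still held at (255,243) and forces are small. Continuing down the arc (relative to a = 1.0), slightly past 0 to reach the limit.

Emit:
play_rows:
  series:
    - [[0.8,-0.01,0.001,-0.007,0],[0.8,-0.019,0.002,-0.015,0],[0.8,-0.027,0.003,-0.025,0],[0.8,-0.033,0.004,-0.035,0],[0.8,-0.038,0.004,-0.046,0],[0.8,-0.041,0.004,-0.058,0],[0.8,-0.041,0.004,-0.062,0],[0.8,-0.041,0.004,-0.062,0]]

```text
t: 5.25
tool_pos: [0.4882, -0.0342, 0.0658]
orientation: [-0.153, -3.136, -0.002]
force: [-0.4, 5.2, -1.0]
opening: 0.0171
```

```bash
python3 - <<'E'
from h import *
s=sensors.read_state();print(s['t'],s['tool_pos'],s['orientation'],s['force'],s['opening'])
E
```

```text
5.25 [ 0.48820895 -0.03424092  0.06583956] [-1.53389626e-01 -3.13573079e+00 -2.48748339e-03] [-0.37890915  5.17538829 -0.98513524] 0.017108039509059293
```

Emit:
play_rows:
  series:
    - [[0.8,0,-0.001,-0.002,0],[0.8,0,-0.001,-0.004,0],[0.8,0,-0.001,-0.006,0],[0.8,0,-0.001,-0.006,0]]

```text
t: 5.65
tool_pos: [0.4886, -0.0345, 0.0609]
orientation: [-0.153, -3.136, -0.004]
force: [-2.8, 10.0, 4.2]
opening: 0.017
```

Emit:
play_rows:
  series:
    - [[0.8,0,0.002,-0.002,0],[0.8,0,0.002,-0.004,0],[0.8,0,0.002,-0.004,0]]

```text
t: 5.95
tool_pos: [0.4898, -0.0343, 0.0581]
orientation: [0.153, 3.137, -0.0]
force: [-1.6, 1.2, 8.8]
opening: 0.017
```

```bash
python3 - <<'E'
from h import *
s=sensors.read_state();print(s['t'],s['tool_pos'],s['orientation'],s['force'],s['opening'])
c=cam('side','s5.png');c=cam('wrist','w5.png')
b=cv2.imread('pics/s5.png')[110:240,190:320];cv2.imwrite('pics/s5z.png',cv2.resize(b,None,fx=4,fy=4))
E
```

```text
5.95 [ 0.48981066 -0.03425914  0.05807013] [ 1.53343191e-01  3.13675842e+00 -3.55282016e-04] [-1.64327237  1.21299539  8.84844991] 0.017024953535484704
```

View pics/s5z.png

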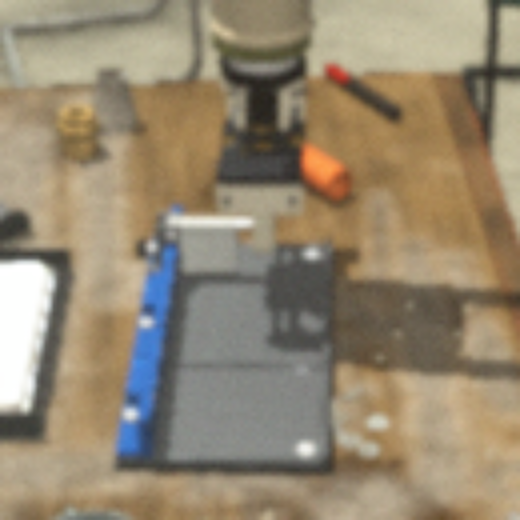

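View pics/w5.png

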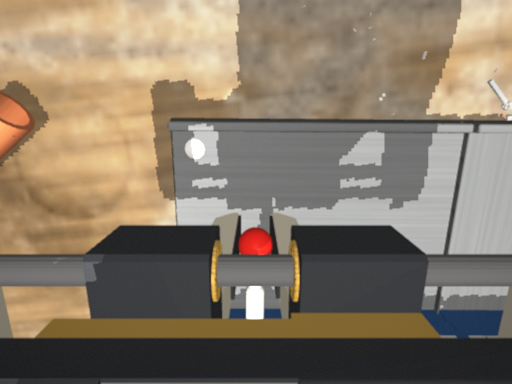

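The stop is on its limit (8.8 N up at the ball, plate down in the side view). Releasing, lifting and moving toward the pipe.

Emit:
play_rows:
  series:
    - [[0.3,0,0,0,0],[-0.3,0,0,0,0],[-0.3,0,0,0,0],[-0.3,0,0,0,0],[-0.3,0,0,0.03,0],[-0.4,0,0,0.08,0],[-0.4,0,0,0.12,0],[-0.4,0,0,0.16,0]]

```text
t: 6.85
tool_pos: [0.4889, -0.0341, 0.2193]
orientation: [0.154, 3.137, -0.0]
force: [1.4, -0.6, 0.8]
opening: 0.065
```

Emit:
play_rows:
  series:
    - [[-0.4,0,-0.03,0.03,-0.13],[-0.4,-0.01,-0.06,0.03,-0.26],[-0.4,-0.02,-0.1,0.03,-0.39],[-0.4,-0.03,-0.13,0.03,-0.52],[-0.4,-0.035,-0.16,0.03,-0.65],[-0.4,-0.041,-0.19,0.03,-0.78],[-0.4,-0.041,-0.219,0.03,-0.9],[-0.4,-0.041,-0.219,0.03,-0.9]]

```text
t: 7.65
tool_pos: [0.4474, -0.256, 0.2473]
orientation: [-1.513, -2.753, 0.002]
force: [-0.2, 0.3, 0.0]
opening: 0.0653
```

```bash
python3 - <<'E'
from h import *
import pickle
s=sensors.read_state();print(s['t'],s['tool_pos'],s['orientation'],s['force'],s['opening'],s['q'])
c=cam('top','t6.png');pickle.dump(c,open('t6.pkl','wb'));c=cam('wrist','w6.png');pickle.dump(c,open('w6.pkl','wb'));cam('side','s6.png')
b=cv2.imread('pics/t6.png')[130:230,220:420];cv2.imwrite('pics/t6z.png',cv2.resize(b,None,fx=4,fy=4))
b=cv2.imread('pics/s6.png')[110:240,190:320];cv2.imwrite('pics/s6z.png',cv2.resize(b,None,fx=4,fy=4))
E
```

```text
7.65 [ 0.44737211 -0.25602565  0.24727028] [-1.51255638e+00 -2.75344222e+00  1.63705242e-03] [-0.1592471   0.33197363  0.02591625] 0.06528921515695603 [-6.18550172e-01 -1.05606534e-01  1.69959460e+00 -1.04155544e-03
  1.54753606e+00 -1.18466053e+00]
```

View pics/t6z.png

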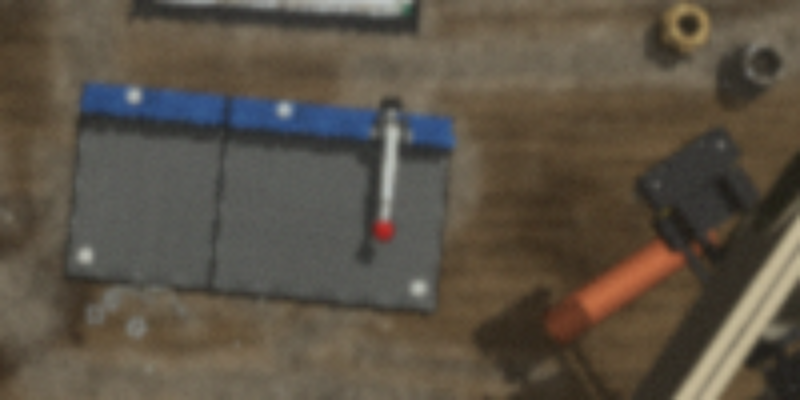

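View pics/w6.png

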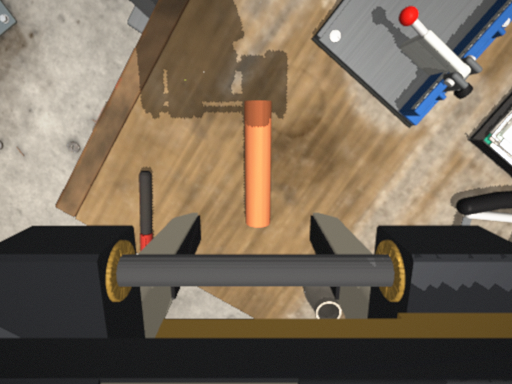

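View pics/s6z.png

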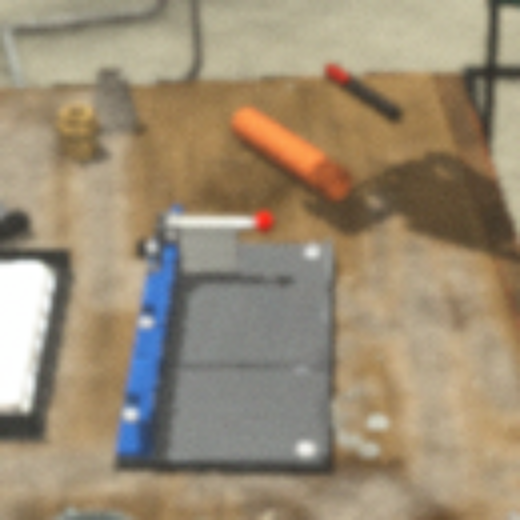

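The stop is down with the ball in front: top crop (384,231), side crop (263,220). The pipe lies along the image's vertical at u≈258, between the jaws. Measuring both.

```bash
python3 - <<'E'
from h import *
import pickle
c=pickle.load(open('w6.pkl','rb'));im=c['color'];h=cv2.cvtColor(im,cv2.COLOR_RGB2HSV)
m=((h[...,0]<16)&(h[...,1]>110)&(h[...,2]>60)).astype(np.uint8);m[:,:225]=0;m[:,290:]=0;m[:90]=0;m[235:]=0
m=cv2.morphologyEx(m,cv2.MORPH_OPEN,np.ones((3,3)))
n,l,s,_=cv2.connectedComponentsWithStats(m);k=1+np.argmax(s[1:,4]);cn=max(cv2.findContours((l==k).astype(np.uint8),0,2)[0],key=len)
r=cv2.minAreaRect(cn);b=cv2.boxPoints(r);print(r,s[k])
B=np.array([ray(c,u,v,.017) for u,v in b]);print(B.round(4),B.mean(0))
d=B[0]-B[1] if np.linalg.norm(B[0]-B[1])>np.linalg.norm(B[1]-B[2]) else B[1]-B[2];print(np.degrees(np.arctan2(d[1],d[0])),np.linalg.norm(d))
m2=(((h[...,0]<6)|(h[...,0]>174))&(h[...,1]>170)&(h[...,2]>100)).astype(np.uint8);m2[:,:390]=0;m2[:,430:]=0;m2[30:]=0
v,u=np.nonzero(m2);print('ball',len(u),ray(c,u.mean(),v.mean(),.068))
s=sensors.read_state();o=s['orientation'];print('jaw',np.degrees(2*np.arctan2(o[1],o[0]))-90, s['tool_pos'])
c=pickle.load(open('t6.pkl','rb'));h=cv2.cvtColor(c['color'],cv2.COLOR_RGB2HSV)
m2=(((h[...,0]<8)|(h[...,0]>172))&(h[...,1]>120)&(h[...,2]>80)).astype(np.uint8);m2[:,:308]=0;m2[:,325:]=0;m2[:180]=0;m2[195:]=0
v,u=np.nonzero(m2);print('ball top',len(u),ray(c,u.mean(),v.mean(),.068))
E
```

```text
((257.5, 163.5), (127.0, 27.0), 90.0) [ 244  100   28  128 3352]
[[ 0.39   -0.1916  0.017 ]
 [ 0.4182 -0.1735  0.017 ]
 [ 0.5107 -0.3136  0.017 ]
 [ 0.4794 -0.3337  0.017 ]] [ 0.44959095 -0.25311627  0.017     ]
123.41833455313068 0.1678554457224631
ball 263 [ 0.4890255  -0.03340844  0.068     ]
jaw -327.09297801800335 [ 0.44795694 -0.25271084  0.24732226]
ball top 21 [ 0.48818974 -0.03498525  0.068     ]
```

Emit:
play_rows:
  series:
    - [[-0.4,0.001,0,-0.05,0],[-0.4,0.001,0,-0.1,0],[-0.4,0.001,0,-0.15,0],[-0.4,0.001,0,-0.19,0],[-0.4,0.001,0,-0.21,0],[-0.4,0.001,0,-0.226,0],[-0.4,0.001,0,-0.226,0],[0.6,0.001,0,-0.226,0]]
  force: 30

```text
t: 8.6
tool_pos: [0.4493, -0.2523, 0.022]
orientation: [-1.5, -2.76, -0.0]
force: [0.3, -0.4, 0.2]
opening: 0.0606
```

Emit:
play_rows:
  series:
    - [[0.6,0,0,0,0],[0.6,0,0,0,0],[0.6,0,0,0,0],[0.6,0,0,0,0],[0.6,0,0,0,0],[0.6,0,0,0,0]]
  force: 30

```text
t: 9.2
tool_pos: [0.4498, -0.2535, 0.0225]
orientation: [1.502, 2.757, 0.0]
force: [1.0, 1.1, 5.2]
opening: 0.033
```

Emit:
play_rows:
  series:
    - [[0.6,0,0,0.03,0],[0.6,0,0,0.07,0],[0.6,0,0,0.1,0],[0.6,0,0,0.13,0],[0.6,0.01,0.03,0.13,-0.1],[0.6,0.02,0.06,0.13,-0.2],[0.6,0.03,0.1,0.13,-0.3],[0.6,0.04,0.14,0.13,-0.4]]

```text
t: 10.0
tool_pos: [0.4884, -0.1119, 0.1508]
orientation: [-2.027, -2.399, 0.001]
force: [1.3, -0.1, -3.6]
opening: 0.0332
```

Emit:
play_rows:
  series:
    - [[0.6,0.01,0.04,0,-0.1],[0.6,0.02,0.08,0,-0.2],[0.6,0.025,0.12,0,-0.27],[0.6,0.03,0.15,0,-0.27],[0.6,0.032,0.173,0,-0.27],[0.6,0.032,0.173,0,-0.27],[0.6,0.032,0.173,0,-0.27]]

```text
t: 10.7
tool_pos: [0.5204, 0.06, 0.1507]
orientation: [-2.324, -2.112, 0.003]
force: [0.1, -0.3, -4.3]
opening: 0.0333
```

```bash
python3 - <<'E'
from h import *
import pickle
s=sensors.read_state();o=s['orientation'];print('jaw',np.degrees(2*np.arctan2(o[1],o[0]))-90, s['tool_pos'],s['force'],s['opening'],s['q'])
c=cam('side','s7.png');pickle.dump(c,open('s7.pkl','wb'));c=cam('wrist','w7.png');pickle.dump(c,open('w7.pkl','wb'))
b=cv2.imread('pics/s7.png')[110:240,190:320];cv2.imwrite('pics/s7z.png',cv2.resize(b,None,fx=4,fy=4))
E
```

```text
jaw -365.4757516144096 [0.52035822 0.06000706 0.15073056] [ 0.12692965 -0.32952244 -4.26958092] 0.033321925196928844 [ 1.72784482e-02 -1.98014456e-02  1.79555337e+00 -5.40569998e-04
  1.36764217e+00  1.12957885e-01]
```

View pics/s7z.png

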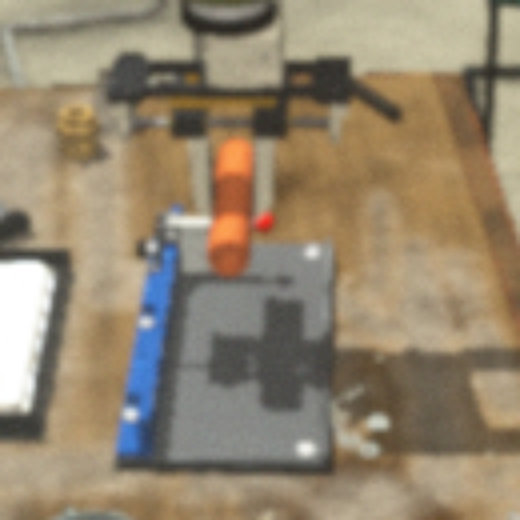

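View pics/w7.png

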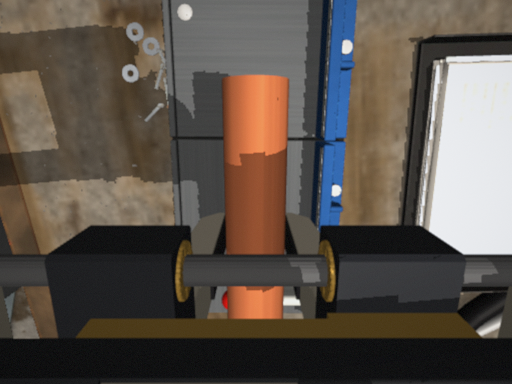

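Pipe held square to the jig; its near (+y) end is at (256,78). Checking its end position before lowering.

```bash
python3 - <<'E'
from h import *
import pickle
c=pickle.load(open('w7.pkl','rb'));W=pts(c)
p=ray(c,256,77.5,.163);print(p)
th=np.radians(-5.65);ex=np.array([np.cos(th),np.sin(th)]);ey=np.array([-np.sin(th),np.cos(th)]);O=np.array([.522,.0668])
J=lambda q:np.array([(q[:2]-O)@ex,(q[:2]-O)@ey])*1000
print(J(p),np.nanmedian(W[79:84,250:262].reshape(-1,3),0))
s=sensors.read_state();print(J(s['tool_pos']))
for r in (20,80,150,200):
  row=c['color'][r].astype(int);bl=np.nonzero((row[:,2]>row[:,0]+50)&(row[:,2]>90))[0];bl=bl[(bl>300)&(bl<360)];print(r,bl.min(),J(ray(c,bl.min(),r,.052)))
E
```

```text
[0.52755423 0.14031841 0.163     ]
[-1.71073574 73.70806569] [0.52719735 0.13888134 0.16229578]
[-0.61058103 -7.85396   ]
20 332 [ 56.82762118 128.32099191]
80 328 [56.37254238 84.73010723]
150 324 [56.3515656  28.58668092]
200 320 [ 55.32588061 -15.52706228]
```

Emit:
play_rows:
  series:
    - [[0.6,0,0,-0.04,0],[0.6,0,0,-0.08,0],[0.6,0,0,-0.1,0],[0.6,0,0,-0.11,0],[0.6,0,0,-0.114,0],[0.6,0,0,-0.114,0]]

```text
t: 11.4
tool_pos: [0.5216, 0.0594, 0.0382]
orientation: [2.327, 2.11, 0.001]
force: [-0.5, 0.5, -3.2]
opening: 0.0334
```

Emit:
play_rows:
  series:
    - [[0.6,0,0,-0.002,0],[0.6,0,0,-0.004,0],[0.6,0,0,-0.005,0],[0.6,0,0,-0.005,0]]

```text
t: 11.8
tool_pos: [0.5222, 0.0599, 0.0345]
orientation: [2.325, 2.11, 0.002]
force: [-2.8, 0.1, 5.9]
opening: 0.0334
```

Emit:
play_rows:
  series:
    - [[0.6,0.005,0,0.002,0],[0.6,0.01,-0.001,0.002,0],[0.6,0.01,-0.005,0.002,0],[0.6,0.009,-0.009,0.002,0],[0.6,0.009,-0.011,0.002,0],[0.6,0.009,-0.011,0.002,0]]

```text
t: 12.4
tool_pos: [0.5299, 0.0483, 0.0346]
orientation: [2.327, 2.11, -0.0]
force: [0.1, -1.1, -2.3]
opening: 0.0334
```

```bash
python3 - <<'E'
from h import *
s=sensors.read_state();print(s['tool_pos'],s['force'],s['wrist_torque'])
E
```

```text
[0.52992704 0.04833985 0.03457182] [ 0.0967495  -1.09180046 -2.33869118] [-0.22084416  0.02823109  0.03034184]
```

Free so far. Stepping toward the stop until contact shows.

Emit:
play_rows:
  series:
    - [[0.6,0,-0.001,0,0],[0.6,0,-0.002,0,0],[0.6,0,-0.002,0,0]]

```text
t: 12.7
tool_pos: [0.53, 0.0468, 0.0346]
orientation: [-2.326, -2.111, 0.0]
force: [0.2, 0.3, -2.7]
opening: 0.033
```

Emit:
play_rows:
  series:
    - [[0.6,0,-0.001,0,0],[0.6,0,-0.002,0,0],[0.6,0,-0.002,0,0]]

```text
t: 13.0
tool_pos: [0.53, 0.0447, 0.0346]
orientation: [-2.327, -2.111, 0.0]
force: [0.2, -0.2, -3.1]
opening: 0.0331
```

Emit:
play_rows:
  series:
    - [[0.6,0,-0.002,0,0],[0.6,0,-0.003,0,0],[0.6,0,-0.003,0,0]]

```text
t: 13.3
tool_pos: [0.5301, 0.0439, 0.0346]
orientation: [-2.325, -2.109, -0.004]
force: [0.7, 11.0, -4.4]
opening: 0.0335
```

Emit:
play_rows:
  series:
    - [[0.6,0,-0.001,0,0],[0.6,0,-0.002,0,0],[0.6,0,-0.002,0,0]]

```text
t: 13.6
tool_pos: [0.53, 0.0437, 0.0345]
orientation: [-2.323, -2.108, -0.007]
force: [1.1, 18.2, -4.3]
opening: 0.0331
```

```bash
python3 - <<'E'
from h import *
s=sensors.read_state();print(s['tool_pos'],s['force'],s['wrist_torque'])
c=cam('side','s8.png')
b=cv2.imread('pics/s8.png')[140:220,210:290];cv2.imwrite('pics/s8z.png',cv2.resize(b,None,fx=7,fy=7,interpolation=2))
E
```

```text
[0.53004783 0.04365203 0.03454581] [ 1.14513668 18.18607199 -4.29392393] [ 3.31644546 -0.13008648 -0.04882653]
```

View pics/s8z.png

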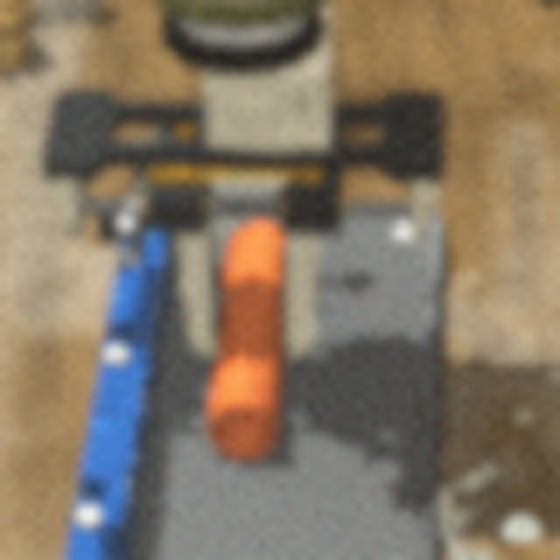

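The pipe touches the stop (18 N). Relaxing, setting down and opening slightly, then lifting off.

Emit:
play_rows:
  series:
    - [[0.6,0,0.002,-0.002,0],[0.6,0,0.002,-0.003,0],[0.3,0,0.002,-0.003,0],[0.08,0,0.002,-0.003,0],[0.08,0,0.002,-0.003,0],[0.08,0,0.002,-0.003,0],[0.08,0,0.002,-0.003,0],[0.08,0,0.002,-0.003,0]]

```text
t: 14.45
tool_pos: [0.53, 0.0417, 0.0314]
orientation: [-2.327, -2.111, 0.0]
force: [0.4, -0.3, -0.5]
opening: 0.0426
```

Emit:
play_rows:
  series:
    - [[0.08,0,0,0.01,0],[0.08,0,0,0.03,0],[0.08,0,0,0.06,0],[0.08,0,0,0.1,0],[0.08,0,0,0.13,0],[0.08,0,0,0.13,0]]

```text
t: 15.05
tool_pos: [0.5335, 0.0418, 0.1682]
orientation: [2.322, 2.107, 0.011]
force: [0.2, -1.3, 0.5]
opening: 0.0428
```

```bash
python3 - <<'E'
from h import *
s=sensors.read_state();print(s['tool_pos'],s['force'],s['opening'])
c=cam('wrist','w9.png')
E
```

```text
[0.53351793 0.0418161  0.1681574 ] [ 0.21158074 -1.31936027  0.48689224] 0.0428018715895414
```

View pics/w9.png

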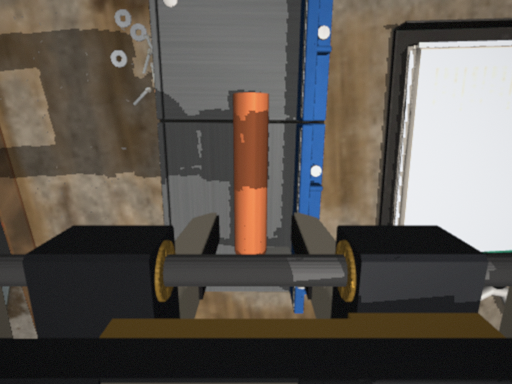

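Pipe resting on the bed at (251,92)–(251,250), fingers clear. Turning the jaws along the pipe and moving in front of it.

Emit:
play_rows:
  series:
    - [[0,-0.005,0.001,0,0.14],[0,-0.01,0.002,0,0.28],[0,-0.015,0.003,0,0.42],[0,-0.02,0.004,0,0.56],[0,-0.025,0.005,0,0.7],[0,-0.03,0.006,0,0.84],[0,-0.035,0.006,0,0.98],[0,-0.04,0.006,0,1.12]]

```text
t: 15.9
tool_pos: [0.4888, 0.0479, 0.1601]
orientation: [-0.84, -3.025, 0.001]
force: [-0.2, 0.1, 0.4]
opening: 0.0467
```

Emit:
play_rows:
  series:
    - [[0,0,0,0,0.14],[0,0,0,0,0.28],[0,0,0,0,0.42],[0,0,0,0,0.45],[0,0,0,0,0.45]]

```text
t: 16.4
tool_pos: [0.4894, 0.0479, 0.1607]
orientation: [-0.157, -3.136, 0.0]
force: [0.6, 0.7, -0.7]
opening: 0.0464
```

```bash
cat >> h.py <<'E'
th=np.radians(-5.65);ex=np.array([np.cos(th),np.sin(th)]);ey=np.array([-np.sin(th),np.cos(th)]);O=np.array([.522,.0668])
J=lambda q:np.array([(np.array(q)[:2]-O)@ex,(np.array(q)[:2]-O)@ey])*1000
def st():
    s=sensors.read_state();o=s['orientation'];print('t',s['t'],'jaw',round(np.degrees(2*np.arctan2(o[1],o[0]))-90,2),s['tool_pos'].round(4),'jig',J(s['tool_pos']).round(1),'F',s['force'].round(1),'T',s['wrist_torque'].round(2),'op',round(s['opening'],4))
E
python3 - <<'E'
from h import *
st();print(sensors.read_state()['q'])
c=cam('wrist','w10.png');cam('side','s10.png')
b=cv2.imread('pics/s10.png')[110:240,190:320];cv2.imwrite('pics/s10z.png',cv2.resize(b,None,fx=4,fy=4))
E
```

```text
t 16.4 jaw -275.74 [0.4894 0.0479 0.1607] jig [-30.5 -22. ] F [ 0.6  0.7 -0.7] T [ 0.01  0.02 -0.01] op 0.0464
[-6.79251569e-03 -1.18114060e-01  1.87036956e+00  1.75786032e-05
  1.39096301e+00 -1.47736131e+00]
```

View pics/w10.png

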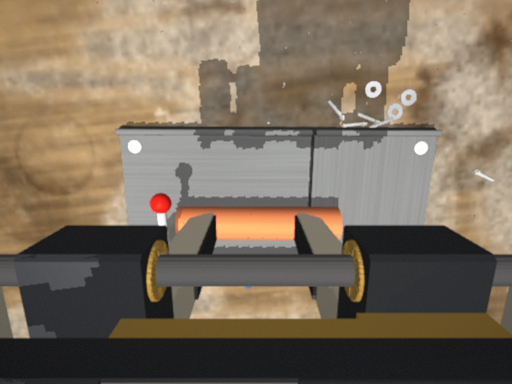

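View pics/s10z.png

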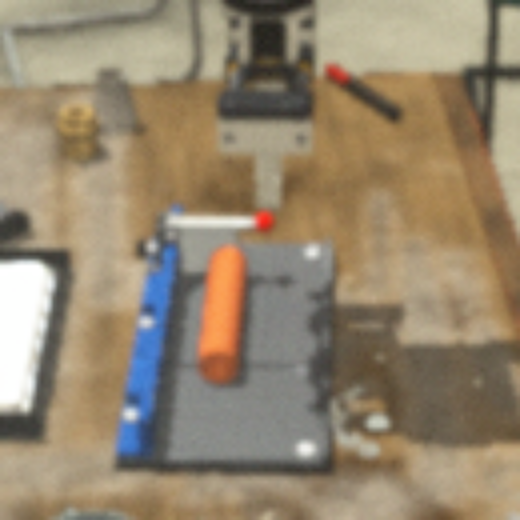

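Pipe lies parallel to the fence near the stop (wrist: front edge row ~207, ends u 177–342). Checking its front edge, then descending.

```bash
python3 - <<'E'
from h import *
c=cam('wrist')
for u in(225,256,285):print(J(ray(c,u,207.5,.032)))
print(J(ray(c,342,222,.029)),J(ray(c,177,222,.029)))
E
```

```text
[ -7.16534876 -51.99850214]
[ -7.07457667 -21.1208532 ]
[-6.98965184  7.76774977]
[ 9.60790846 66.51449322] [   9.10903019 -101.63542871]
```

Emit:
play_rows:
  series:
    - [[0,0,0,-0.04,0],[0,0,0,-0.08,0],[0,0,0,-0.11,0],[0,0,0,-0.122,0],[0,0,0,-0.122,0]]

```text
t: 17.05
tool_pos: [0.4885, 0.0479, 0.038]
orientation: [-0.155, -3.134, 0.0]
force: [0.4, -0.6, 0.1]
opening: 0.0466
```

Emit:
play_rows:
  series:
    - [[0,0.005,-0.0005,0,0],[0,0.01,-0.001,0,0],[0,0.014,-0.001,0,0],[0,0.018,-0.002,0,0],[0,0.022,-0.002,0,0],[0,0.026,-0.003,0,0],[0,0.03,-0.003,0,0],[0,0.034,-0.003,0,0]]

```text
t: 17.85
tool_pos: [0.5244, 0.0448, 0.0396]
orientation: [-0.154, -3.138, 0.0]
force: [0.5, -0.6, 0.2]
opening: 0.0464
```

Emit:
play_rows:
  series:
    - [[0,0.002,0,0,0],[0,0.004,0,0,0],[0,0.006,-0.001,0,0],[0,0.006,-0.001,0,0]]

```text
t: 18.25
tool_pos: [0.5303, 0.0438, 0.0396]
orientation: [0.154, 3.138, -0.0]
force: [-0.5, -0.1, 0.2]
opening: 0.0466
```

```bash
python3 - <<'E'
from h import *
st()
cam('side','s11.png')
b=cv2.imread('pics/s11.png')[110:240,190:320];cv2.imwrite('pics/s11z.png',cv2.resize(b,None,fx=4,fy=4))
E
```

```text
t 18.25 jaw 84.4 [0.5303 0.0438 0.0396] jig [ 10.5 -22.1] F [-0.5 -0.1  0.2] T [-0.04 -0.01 -0.01] op 0.0466
```

View pics/s11z.png

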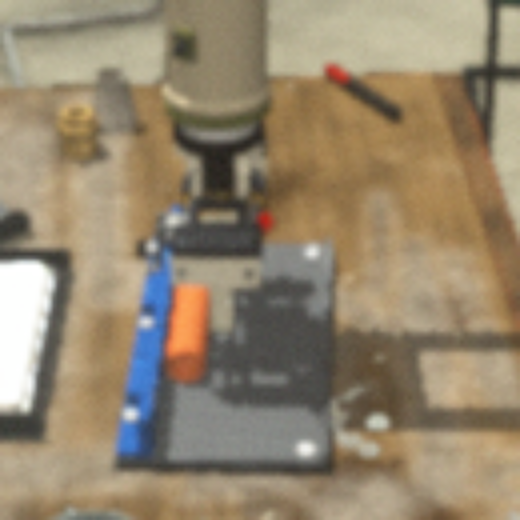

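Pipe has rolled with the fingers, almost at the fence (side crop (187,330)). Continuing gently.

Emit:
play_rows:
  series:
    - [[0,0.002,0,0,0],[0,0.004,0,0,0],[0,0.004,0,0,0]]

```text
t: 18.6
tool_pos: [0.5331, 0.0439, 0.0394]
orientation: [-0.154, -3.135, 0.0]
force: [-5.4, 1.7, 3.1]
opening: 0.0464
```

Emit:
play_rows:
  series:
    - [[0,0.002,0,0,0],[0,0.003,0,0,0],[0,0.003,0,0,0]]

```text
t: 18.9
tool_pos: [0.5335, 0.044, 0.0389]
orientation: [-0.153, -3.13, 0.0]
force: [-17.4, 0.4, 13.6]
opening: 0.0468
```

Pipe is against the fence (17 N). Back off, rise and go round to its free end to butt it firmly on the stop.

Emit:
play_rows:
  series:
    - [[0,-0.006,0,0,0],[0,-0.012,0,0.01,0],[0.5,-0.012,0.02,0.05,0],[1,-0.005,0.05,0.06,0],[1,0.01,0.09,0.06,0],[1,0.028,0.109,0.06,0],[1,0.028,0.109,0.06,0],[1,0.028,0.109,0.06,0]]

```text
t: 19.7
tool_pos: [0.5651, 0.153, 0.1001]
orientation: [0.152, 3.138, -0.0]
force: [-0.2, -0.3, -0.7]
opening: 0.0031
```

```bash
python3 - <<'E'
from h import *
st()
c=cam('wrist','w12.png');c=cam('side','s12.png')
b=cv2.imread('pics/s12.png')[110:240,190:320];cv2.imwrite('pics/s12z.png',cv2.resize(b,None,fx=4,fy=4))
E
```

```text
t 19.7 jaw 84.46 [0.5651 0.153  0.1001] jig [34.4 90. ] F [-0.2 -0.3 -0.7] T [-0.01 -0.   -0.02] op 0.0031
```

View pics/s12z.png

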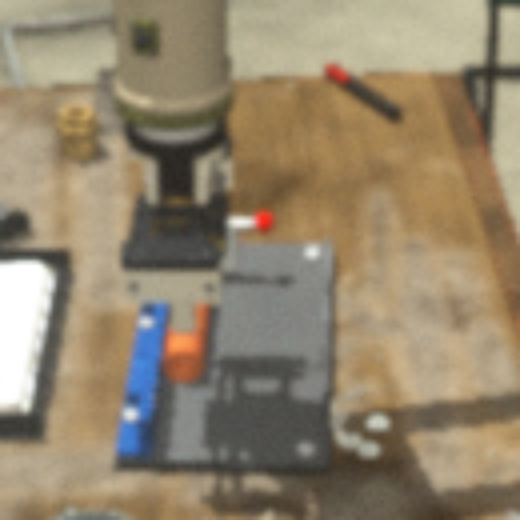

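View pics/w12.png

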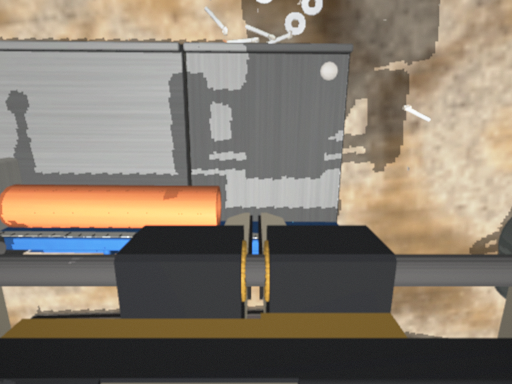

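Pipe lies along the fence with its free end at u≈221 (row 205), fingers clear of it to the right. Lowering and pushing toward the stop.

Emit:
play_rows:
  series:
    - [[1,0,0,-0.03,0],[1,0,0,-0.06,0],[1,0,0,-0.064,0],[1,0,-0.004,-0.064,0],[1,-0.001,-0.007,-0.064,0],[1,-0.001,-0.01,-0.064,0],[1,-0.001,-0.01,-0.064,0]]

```text
t: 20.5
tool_pos: [0.5652, 0.1424, 0.0372]
orientation: [0.154, 3.135, 0.001]
force: [-0.5, 0.2, 0.1]
opening: 0.0005
```

Emit:
play_rows:
  series:
    - [[1,0,-0.001,0,0],[1,0,-0.002,0,0],[1,0,-0.003,0,0],[1,0,-0.003,0,0]]

```text
t: 20.9
tool_pos: [0.564, 0.1398, 0.0356]
orientation: [-0.154, -3.138, 0.0]
force: [0.3, 0.3, -0.3]
opening: 0.0004
```

Emit:
play_rows:
  series:
    - [[1,0,-0.001,0,0],[1,0,-0.002,0,0],[1,0,-0.003,0,0],[1,0,-0.003,0,0]]

```text
t: 21.3
tool_pos: [0.5641, 0.1391, 0.0358]
orientation: [0.153, 3.137, 0.005]
force: [-0.4, 11.5, -1.3]
opening: 0.0004
```

Emit:
play_rows:
  series:
    - [[1,0,-0.001,0,0],[1,0,-0.002,0,0],[1,0,-0.003,0,0],[1,0,-0.003,0,0]]

```text
t: 21.7
tool_pos: [0.5641, 0.1389, 0.036]
orientation: [0.152, 3.137, 0.012]
force: [0.1, 24.0, -2.5]
opening: 0.0003
```

The pipe is butted on the stop (24 N, hardly any motion). Back off, rise, and return to a point in front of and above the pipe's middle.

Emit:
play_rows:
  series:
    - [[1,0,0.008,0,0],[1,0,0.012,0,0],[1,0,0.012,0.03,0],[0.5,-0.02,0.01,0.06,0],[0,-0.035,-0.02,0.06,0],[0,-0.035,-0.06,0.06,0],[0,-0.035,-0.09,0.06,0],[0,-0.035,-0.09,0.06,0]]

```text
t: 22.5
tool_pos: [0.529, 0.0404, 0.0958]
orientation: [0.159, 3.137, -0.003]
force: [0.3, 0.1, -0.3]
opening: 0.0355
```

```bash
python3 - <<'E'
from h import *
st()
c=cam('wrist','w13.png');c=cam('side','s13.png')
b=cv2.imread('pics/s13.png')[110:240,190:320];cv2.imwrite('pics/s13z.png',cv2.resize(b,None,fx=4,fy=4))
E
```

```text
t 22.5 jaw 84.21 [0.529  0.0404 0.0958] jig [  9.6 -25.6] F [ 0.3  0.1 -0.3] T [ 0.05 -0.02 -0.01] op 0.0355
```

View pics/s13z.png

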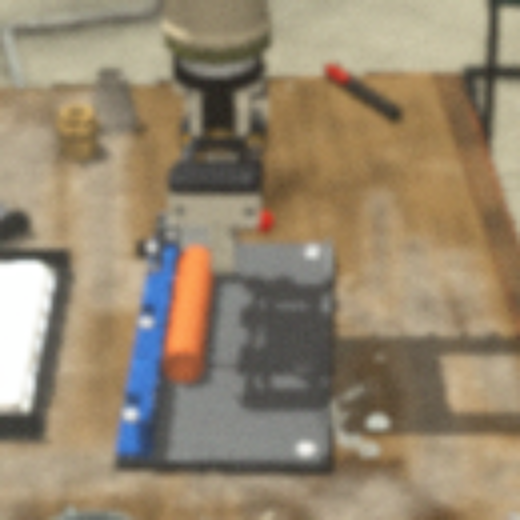

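View pics/w13.png

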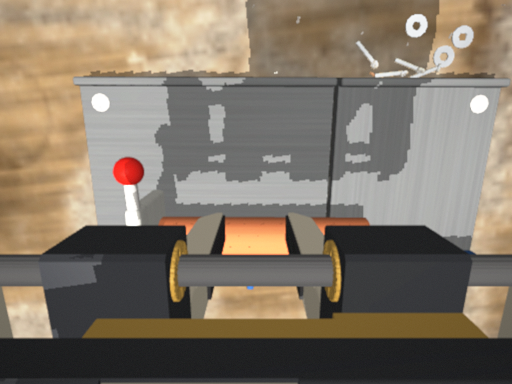

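Pipe in the corner (side crop (188,315)), stop down with ball at (265,220). Going down in front and above, then pushing in at 45°.

Emit:
play_rows:
  series:
    - [[0,-0.003,0.003,-0.015,0],[0,-0.003,0.004,-0.029,0],[0,-0.003,0.004,-0.029,0],[0,0,0.003,-0.032,0],[0,0.003,0.003,-0.035,0],[0,0.005,0.003,-0.037,0],[0,0.005,0.003,-0.037,0]]

```text
t: 23.3
tool_pos: [0.5345, 0.0469, 0.0586]
orientation: [0.154, 3.138, -0.0]
force: [-0.1, -0.2, -0.1]
opening: 0.0462
```

```bash
python3 - <<'E'
from h import *
st()
c=cam('wrist','w14.png')
E
```

```text
t 23.3 jaw 84.39 [0.5345 0.0469 0.0586] jig [ 14.4 -18.6] F [-0.1 -0.2 -0.1] T [ 0.04 -0.02 -0.01] op 0.0462
```

View pics/w14.png

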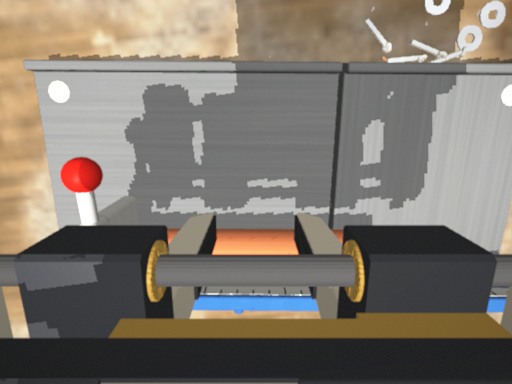

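Still free. Stepping in at 45°.

Emit:
play_rows:
  series:
    - [[0,0.001,0,-0.001,0],[0,0.002,0,-0.002,0],[0,0.003,0,-0.003,0],[0,0.004,0,-0.004,0],[0,0.004,0,-0.004,0]]

```text
t: 23.85
tool_pos: [0.5381, 0.0468, 0.0546]
orientation: [-0.154, -3.138, 0.0]
force: [-1.1, -0.5, 1.3]
opening: 0.0461
```

Emit:
play_rows:
  series:
    - [[0,0.001,0,-0.001,0],[0,0.002,0,-0.002,0],[0,0.002,0,-0.002,0]]

```text
t: 24.15
tool_pos: [0.5393, 0.0468, 0.0536]
orientation: [-0.153, -3.136, 0.001]
force: [-11.9, -0.2, 15.1]
opening: 0.0464
```

Emit:
play_rows:
  series:
    - [[0,0.001,0,-0.001,0],[0,0.0015,0,-0.001,0],[0,0.0015,0,-0.001,0],[0,0.0015,0,-0.001,0]]

```text
t: 24.55
tool_pos: [0.5397, 0.0468, 0.0533]
orientation: [-0.153, -3.133, 0.001]
force: [-20.8, -1.1, 27.6]
opening: 0.0466
```

```bash
python3 - <<'E'
from h import *
st()
c=cam('wrist','w15.png');c=cam('side','s15.png');t=cam('top','t15.png')
b=cv2.imread('pics/s15.png')[120:220,190:300];cv2.imwrite('pics/s15z.png',cv2.resize(b,None,fx=5,fy=5))
st()
# pipe +y end in side view
h=cv2.cvtColor(c['color'],cv2.COLOR_RGB2HSV);m=((h[...,0]<16)&(h[...,1]>120)&(h[...,2]>70)).astype(np.uint8);m[:,:225]=0;m[:,250:]=0;m[:160]=0;m[215:]=0
v,u=np.nonzero(m);print(u.min(),u.max(),v.min(),v.max());k=v>=v.max()-1
print('end',J(ray(c,u[k].mean(),v.max(),.012+.004)))
E
```

```text
t 24.55 jaw -275.59 [0.5397 0.0468 0.0533] jig [ 19.5 -18.1] F [-20.8  -1.1  27.6] T [-0.27  3.67 -0.14] op 0.0466
t 24.7 jaw -275.59 [0.5397 0.0468 0.0533] jig [ 19.6 -18.2] F [-20.   -0.4  27.6] T [-0.27  3.62 -0.15] op 0.0468
231 241 179 204
end [39.72164499 61.49684907]
```

View pics/s15z.png

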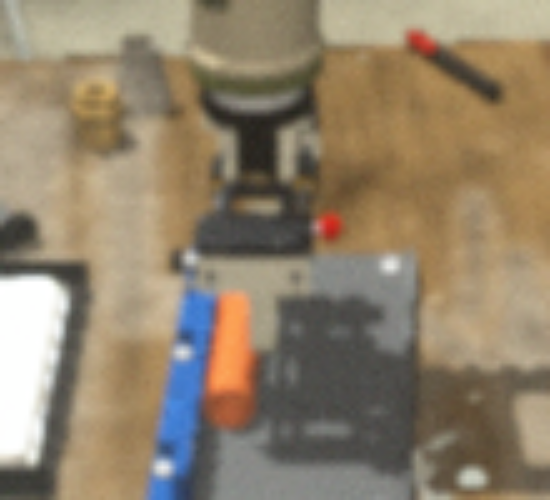

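View pics/w15.png

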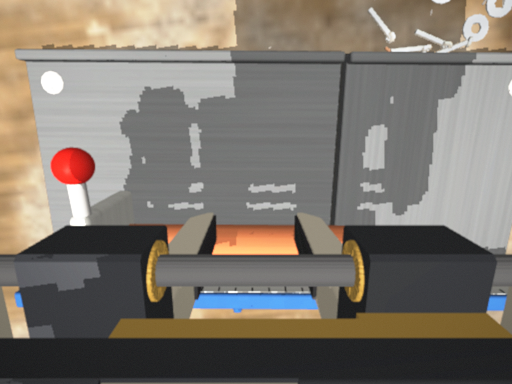

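View pics/t15.png

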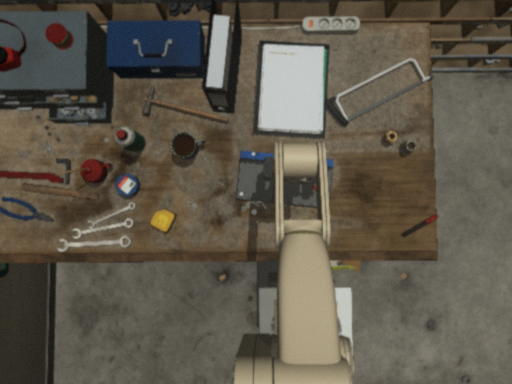

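Held diagonally: 20 N toward the fence and 28 N down, with the other objects unmoved. One check that the pipe's free end has not shifted since it was butted.

```bash
python3 - <<'E'
from h import *
c=cam('side')
ims={n:cv2.imread(f'pics/{n}.png')[...,::-1].copy() for n in('s13','s15')}
ims['now']=c['color']
for n,im in ims.items():
  h=cv2.cvtColor(im,cv2.COLOR_RGB2HSV);m=((h[...,0]<16)&(h[...,1]>120)&(h[...,2]>70)).astype(np.uint8);m[:,:225]=0;m[:,250:]=0;m[195:]*=1;m[:192]=0;m[215:]=0
  v,u=np.nonzero(m);print(n,len(u),u.mean(),v.mean(),v.max())
st()
E
```

```text
s13 123 235.6991869918699 197.7560975609756 204
s15 123 235.6260162601626 197.84552845528455 204
now 122 235.65573770491804 197.79508196721312 204
t 24.75 jaw -275.59 [0.5397 0.0468 0.0533] jig [ 19.6 -18.1] F [-20.7  -2.1  26.7] T [-0.27  3.65 -0.04] op 0.0462
```

The end has not moved since butting (within 0.1 px), and the push is steady. Handing in.

```bash
python3 - <<'E'
from h import *
robot.close_job();st()
E
```

```text
the job is handed in; nothing more can be done
the job is handed in; nothing more can be done
```

The pipe is seated in the jig with the stop down and was being held by a steady diagonal push when I handed the job in at about 25 s.

**What I did:**
- I gripped the red ball and swung the flip stop down to its end limit. The ball pushed back with about 9 N there, and the cameras showed the plate down.
- I carried the pipe to the bed and slid it against the stop (18 N), then rolled it against the fence (17 N).
- I pushed its free end to butt it firmly on the stop (24 N, hardly any motion).
- I finished with both fingertips pressing diagonally on the pipe, toward fence and bed.

**Last checks:**
- **Push:** it was steady at about 20 N toward the fence and 27 N down, so it is somewhat steeper than 45°.
- **Stop:** the ball was still in its down position in the side and wrist views.
- **Pipe end:** it had moved less than 0.1 pixel since butting, judged from the free end because the gripper hid the stop end.
- **Other objects:** the mug, tape measure and tin looked unmoved in the top view.

**One disagreement:** the last camera check put the pipe's free end about 3 mm further from the stop than the contact position did (61.5 against 58.4 mm along the jig). That is about one camera pixel, so I relied on the contact force.

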